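# Hold the shutter key switch turned

## Task

Take the red-headed key out of its stand and push it fully home in the keyhole on top of the grey shutter switch box: its hollow shank slips over the pin in the keyhole, and stiff spring pins resist, so push or wiggle it past them. Only then turn the key a quarter turn clockwise (seen from above) and keep holding it turned, since the switch springs back; the program finishes while the gripper still holds the key there. Do not disturb the card terminal, the bell or the mug.

Things in the scene. Friction and masses are not known exactly. Their poses are not given: they have to be found in the camera images.
- key_bow (a point): centre of the red plastic head of the key, the place to grip. The key, 82 mm long, stands upright in the stand, shank down: z axis up along the shank, x axis along the wide side of the head, in the plane of the two bits. Head 40 mm (x) by 12 mm (y) by 36 mm (z); grip it across its 12 mm. The key looks and works the same after half a turn.
- key: the same key (60 g); origin at the centre of the shank's lower end, 64 mm below key_bow, same axes. Brass tube shank 16 mm across, 46 mm long below the head, bored from below 12 mm wide and 36 mm deep; at its lower end two flat bits stick out along +x and -x to 15 mm from the axis, 5 mm thick, 14 mm high.
- key_stand: fixed light wooden block, 64 x 50 x 30 mm (rubber foot 72 x 58 mm), origin under its centre; the key stands in its slot, lower end 4 mm above the worktop, and lifts straight up out of it, 26 mm. The stand may lie to either side of the switch.
- keyhole (a point): centre of the keyhole, level with the top face of the switch (z = 60 mm); z axis up, x axis along the two arms of the keyhole. Middle 22 x 22 mm, arms 9 mm wide reaching 17.5 mm from the centre, in a 6 mm plate; the key goes in with its x axis along the arms, either way round, and can turn only once its bits are wholly below the plate (shank end 20 mm below the top face).
- seat (a point): where the centre of the shank's lower end rests when the key is fully home: on the keyhole's axis, 24 mm below the top face (head then 22 to 58 mm above it); axes as keyhole. From about 9 mm below the top face two spring pins press on the ends of the bits and resist with some 5 to 15 N; steady pushing or small turns to and fro get past them.
- plug (a joint): the turning plug under the plate which the bits engage: 0 at rest, in line with the keyhole, grows clockwise seen from above, stop at 1.65 rad, about 0.12 rad of play to the key. A spring returns it (0.05 N m at rest, 0.13 N m at a quarter turn).
- terminal: loose black card terminal 170 x 79 x 43 mm, origin under its centre; leave it alone
- bell: loose counter bell, 93 mm across, 68 mm high, origin under its centre; leave it alone
- cup: loose mug 83 mm across, 93 mm high, origin under its centre; leave it alone
- switch: fixed grey shutter switch box, 84 x 84 mm (foot 96 x 96 mm), 60 mm high, white top plate; origin under its centre, same axes as keyhole. On the plate a black dot lies beyond the keyhole's +x arm, a green dot on its -y side, a quarter turn clockwise from the black one. A green lamp is on its -x side.
- pin_top (a point): tapered top of the steel pin, 7 mm across, that stands upright in the centre of the keyhole and rises 8 mm above the top face; the bore of the key slides over it.

How it is judged:
By the outcome, as a careful person would: the job done as asked, in the order asked, and still so for the second after the job is handed in, while the arm keeps its last pose, push and grip.
It also fails if it takes over 51 s, if anything falls off the work surface, if the arm or the gripper's body presses on something with over 40 N, if the wrist force passes 120 N, or if a joint passes its speed limit or range.

## Robot

A 7-joint arm with a two-finger parallel gripper is mounted at the origin on a cart in front of the work surface, level with it; the furniture and walls round the work are solid. World frame = base frame: x ahead of the robot, y to its left, z up, the work surface at z = 0. Lengths are in mm, angles in rad, forces in N, time in s.
With the tool pointing down it reaches from about 350 to 900 mm from the base axis. Payload 19.9 kg.
Tool frame: the origin (TCP) lies midway between the tips of the shut fingers; the grasp point (between the pads) lies 19 mm behind it (env.hold_point_z is the z of the grasp point in the tool frame, in mm); z points along the fingers, y is the direction in which the jaws open and shut (so a half turn about z gives the same grasp; the last joint's range is limited). The gripper opens to 94 mm and grips with 3 to 60 N. Pads are 16 mm wide; open, the fingers measure 119 mm over their backs; the gripper's body (75 mm by 177 mm) begins 78 mm behind the grasp point.
Start: joints at [-1.238, 0.417, -0.01, 1.614, 0.005, 1.111, -0.053], TCP at [228.792, 581.595, 205.425] pointing down, gripper open.
Joint ranges: [-2.81, 2.81], [-0.39, 2.02], [-1.27, 1.25], [0.06, 2.57], [-1.19, 4.33], [0.19, 2], [-2.82, 2.82]. Speed limits (rad/s): [1.89, 1.89, 2.39, 2.39, 3.01, 3.01, 3.01].

## Interface

Orientations are given as a rotation vector (axis times angle).
In Python, from cell import env gives the robot as it stands. The module is installed in compiled form; this text tells all that it offers.
- The arm moves only by the shell command python3 -m inch 'ROWS' [OPENING] [FORCE]. ROWS is text: rows parted by semicolons, each of 6 numbers parted by spaces: the shift along the tool's x, y, z in cm, then the turn, a rotation vector about the tool's x, y, z in rad. In form: x y z rx ry rz; .... A call has 1 to 10 rows; each row is the pose to reach, as a shift and turn from the pose commanded when the call began, along the tool's axes at that moment; what a row does not reach only later rows make up. A row lasts 1/8 s, in which the tool goes at most 62.5 mm and 10.7 degrees, less where a joint would pass 70% of its speed; a pose out of reach is approached as far as the arm can. A call with a gripper value outside its range is refused whole. OPENING is the finger opening in cm, from 0 to 9.4, set as the call begins (- or left out, the last holds). The fingers move at their own pace and stop on an object; FORCE is the grip in N (left out, the last holds). Time passes only in rows, so rows that repeat a pose let the fingers close. It gives the time, the measured TCP pose, the force and the opening at its end, in the units of the state.
- env.sense(): the state, without advancing time (a new reading comes with each control period).
- env.read_camera(name): name is "scene" or "side" or "wrist"; returns a dict with "pixels" (400x640x3 uint8, red, green, blue), "fx", "fy", "cx", "cy" (pixels), "xyz" and "rotation" of the camera in the world; the wrist camera has in their place "hand_eye" (4x4, takes a point from camera to tool coordinates, whose origin is the TCP and whose axes are the flange's). Camera axes: x right, y down, z forward; pixel columns grow to the right and rows downward; lengths in mm; the calibration is good to about 2 mm. A picture is of the moment at which its call begins: read the wrist's pose just before it. There is no depth.
- env.close_job(): hands the job in, once; it reports no verdict.
The state is a dict: "clock": time; "q": joint angles; "joint_velocities": joint speeds; "effort": joint torques, N m; "ee_pos": TCP position; "orientation": TCP orientation; "wrist_force": force on the tool from outside, world axes, zero at the start; "ft_torque": the same for the moment, N m; "opening": finger opening in mm.
Only numpy, scipy, OpenCV 4.12 (cv2) and the standard library are available. Lean on these libraries where they do the work, as an engineer would, in place of code of your own. Each camera call takes 0.05 s, during which the arm holds its last target.

## Working session

There is one attempt and no reset: what is moved stays moved. The work goes in short steps, Python scripts to look and compute and a shell command to move; the robot and the scene stay as the last step left them, time stands still between calls to the robot, and variables do not carry over. Pictures are saved under pics/ and viewed, and the job is handed in when it is done.

```bash
mkdir -p pics; ls
python3 - <<'E'
from cell import env
import cv2,numpy as np
s=env.sense()
for k,v in s.items(): print(k,np.round(v,3))
print(env.hold_point_z)
for n in ["scene","side","wrist"]:
    c=env.read_camera(n)
    cv2.imwrite(f"pics/{n}0.png",c["pixels"][:,:,::-1])
    print(n,{k:np.round(v,3).tolist() for k,v in c.items() if k!="pixels"})
E
```

```text
pics
clock 0.0
q [-1.238  0.418 -0.01   1.614  0.005  1.111 -0.053]
joint_velocities [ 0.     0.001 -0.001  0.001 -0.     0.002 -0.001]
effort [-0.0000e+00 -8.5127e+01  6.3900e-01 -4.2596e+01 -4.9000e-02  1.9000e-02
  0.0000e+00]
ee_pos [228.658 581.258 204.817]
orientation [-5.850e-01 -3.086e+00  2.000e-03]
wrist_force [ 0.06   0.063 -0.213]
ft_torque [-0.043 -0.027  0.004]
opening 93.816
-18.8
scene {'fx': 449.27, 'fy': 449.27, 'cx': 320.297, 'cy': 203.034, 'xyz': [111.018, -914.081, 517.151], 'rotation': [-1.951, 0.562, -0.368]}
side {'fx': 482.453, 'fy': 482.453, 'cx': 322.183, 'cy': 195.47, 'xyz': [490.939, 712.509, 849.778], 'rotation': [-0.257, 2.825, -1.233]}
wrist {'fx': 357.101, 'fy': 357.101, 'cx': 322.14, 'cy': 192.277, 'hand_eye': [[0.001, -0.971, -0.237, 68.762], [1.0, 0.0, 0.001, 0.043], [-0.001, -0.237, 0.971, -179.364], [0.0, 0.0, 0.0, 1.0]]}
```

View pics/scene0.png

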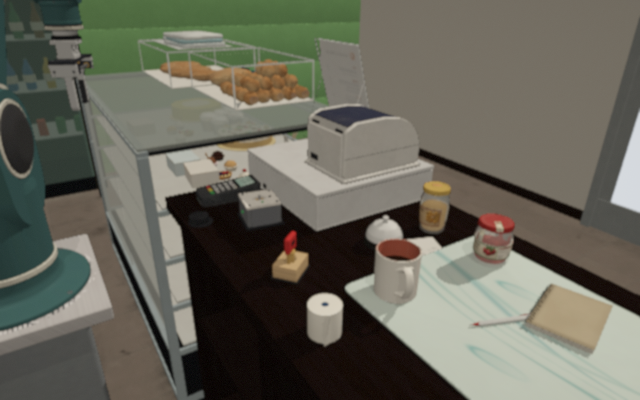

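View pics/side0.png

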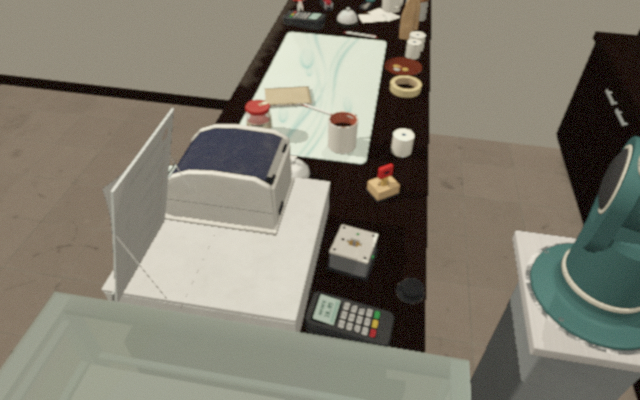

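View pics/wrist0.png

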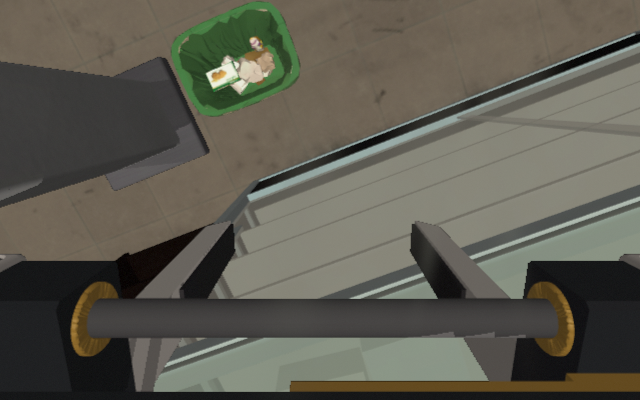

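The scene view shows the stand at about (290,265) with the red head at (290,243), and the switch box at (260,207). The side view shows the stand at (383,187), the head at (385,172) and the switch top at (355,243). The wrist view shows only the floor and the glass case. Next I'll triangulate these points.

```bash
cat > h.py <<'E'
from cell import env
import cv2,numpy as np
from scipy.spatial.transform import Rotation as R
def cam(n):
    s=env.sense(); c=env.read_camera(n)
    if n=="wrist":
        T=np.eye(4);T[:3,:3]=R.from_rotvec(s["orientation"]).as_matrix();T[:3,3]=s["ee_pos"]
        M=T@c["hand_eye"]; c["Rm"]=M[:3,:3]; c["o"]=M[:3,3]
    else:
        c["Rm"]=R.from_rotvec(c["rotation"]).as_matrix(); c["o"]=np.array(c["xyz"])
    return c
def ray(c,u,v):
    d=c["Rm"]@np.array([(u-c["cx"])/c["fx"],(v-c["cy"])/c["fy"],1.]); return c["o"],d/np.linalg.norm(d)
def plane(c,u,v,z):
    o,d=ray(c,u,v); return o+d*(z-o[2])/d[2]
def tri(c1,p1,c2,p2):
    o1,d1=ray(c1,*p1);o2,d2=ray(c2,*p2)
    A=np.stack([d1,-d2],1);t=np.linalg.lstsq(A,o2-o1,rcond=None)[0]
    a=o1+t[0]*d1;b=o2+t[1]*d2; return (a+b)/2,np.linalg.norm(a-b)
def proj(c,p):
    q=c["Rm"].T@(np.array(p)-c["o"]); return np.array([q[0]/q[2]*c["fx"]+c["cx"],q[1]/q[2]*c["fy"]+c["cy"]])
def redmask(im):
    h=cv2.cvtColor(im,cv2.COLOR_RGB2HSV)
    return (((h[...,0]<8)|(h[...,0]>172))&(h[...,1]>170)&(h[...,2]>90)).astype(np.uint8)
def save(n,im,sc=1):
    cv2.imwrite("pics/"+n,cv2.resize(im[:,:,::-1],None,fx=sc,fy=sc,interpolation=cv2.INTER_CUBIC))
E
python3 - <<'E'
from h import *
a=cam("scene");b=cam("side")
for c in (a,b):
    n,l,st,ce=cv2.connectedComponentsWithStats(redmask(c["pixels"]))
    print([(st[i].tolist(),ce[i].round(1).tolist()) for i in range(1,n) if st[i,4]>15])
save("scene1.png",a["pixels"][170:300,180:340],5); save("side1.png",b["pixels"][150:350,300:440],4)
E
```

```text
[([479, 219, 16, 12, 57], [486.3, 225.7]), ([505, 226, 8, 6, 30], [508.4, 228.8]), ([284, 231, 13, 23, 199], [289.8, 241.3])]
[([391, 58, 30, 17, 139], [407.4, 64.4]), ([245, 105, 23, 10, 54], [255.6, 111.7]), ([377, 163, 17, 15, 175], [385.0, 170.1]), ([370, 329, 5, 8, 26], [372.1, 332.7])]
```

View pics/scene1.png

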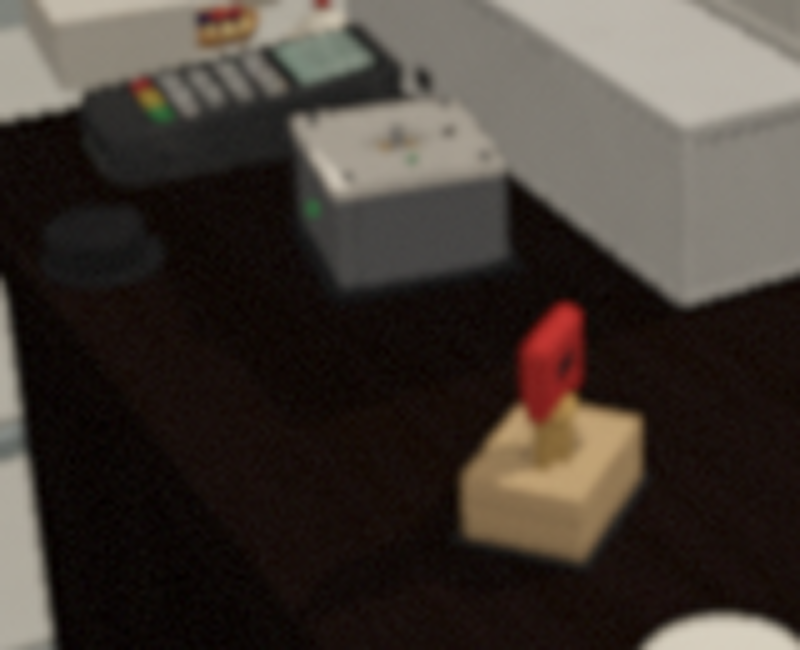

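View pics/side1.png

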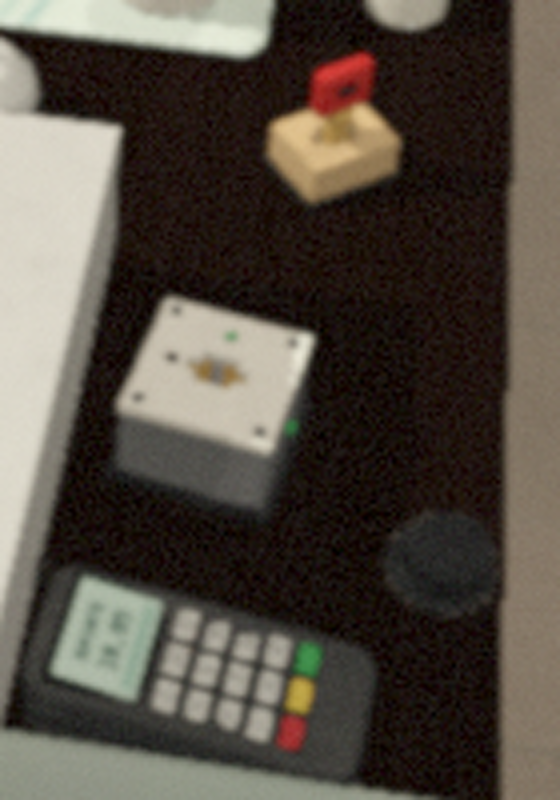

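Run:
```python
from h import *
a=cam("scene");b=cam("side")
print(tri(a,(289.8,241.3),b,(385,170.1)), plane(a,289.8,241.3,68),plane(b,385,170.1,68))
print("switch",plane(a,261,201,60),plane(b,354.5,242.5,60))
for nm,z,pa,pb in [("bell",68,(384,220),(300,160)),("cup",93,(398,248),(342,120)),("termA",43,(228,186),(345,310)),("cup2",60,(325,302),(402,133))]:
    print(nm,plane(a,*pa,z).round(),plane(b,*pb,z).round())
print("register front",plane(b,330,182,0),plane(b,303,297,0),tri(a,(322,221),b,(303,325)))
print("shelf",plane(a,250,150,0))
```

```text
(array([ 477.27114131, -235.71883896,   71.96712875]), np.float64(2.8926953977396996)) [ 478.82848056 -229.98715407   68.        ] [ 478.51070484 -241.52696484   68.        ]
switch [519.78019217 -12.68408869  60.        ] [524.81829035   8.23707694  60.        ]
bell [ 698. -257.   68.] [ 698. -239.   68.]
cup [ 615. -393.   93.] [ 613. -404.   93.]
termA [501. 153.  43.] [522. 171.  43.]
cup2 [ 439. -420.   60.] [ 444. -423.   60.]
register front [ 618.10772664 -245.95237569    0.        ] [615.3436524  127.09723719   0.        ] (array([ 680.99512362,   85.53567348, -110.70252662]), np.float64(141.21381203766367))
shelf [728.64295545 519.54755142   0.        ]
```

Run:
```python
from h import *
a=cam("scene");b=cam("side")
f=lambda u,v:(300+u/4,150+v/4)
g=lambda u,v:(180+u/5,170+v/5)
kb=[plane(b,*f(*p),60) for p in [(217,370),(172,357),(231,337)]]
ka=[plane(a,*g(*p),60) for p in [(397,138),(448,131),(413,159)]]
for k in (ka,kb): print(np.round(k,1).tolist(), "yaw",np.arctan2(*(k[1]-k[0])[[1,0]]),np.arctan2(*(k[2]-k[0])[[1,0]])+np.pi/2)
print("tri keyhole",tri(a,g(397,138),b,f(217,370)))
e=[plane(b,*f(*p),68) for p in [(311,90),(375,72)]];print("key",e,np.arctan2(*(e[0]-e[1])[[1,0]]))
e=[plane(a,*g(*p),68) for p in [(530,385),(575,340)]];print("key",e,np.arctan2(*(e[1]-e[0])[[1,0]]))
print("case",tri(a,(152,152),b,(470,360)),tri(a,(315,131),b,(60,296)))
s=env.sense();print(R.from_rotvec(s["orientation"]).as_matrix().round(3))
```

```text
[[525.0, 7.2, 60.0], [550.0, 1.7, 60.0], [521.1, -18.8, 60.0]] yaw -0.21684302011360074 -0.1508260399465151
[[525.4, 8.3, 60.0], [550.8, 3.6, 60.0], [520.7, -17.3, 60.0]] yaw -0.18305227320318562 -0.17866262423942025
tri keyhole (array([525.37278547,   7.99104638,  59.6083792 ]), np.float64(0.0028405079782239727))
key [array([ 495.7561725 , -228.48888364,   68.        ]), array([ 457.20574921, -254.28193907,   68.        ])] 0.5896668214072304
key [array([ 461.90158378, -245.39256859,   68.        ]), array([ 494.12558671, -223.8999512 ,   68.        ])] 0.5882163145563402
case (array([327.08707525, 283.41156501, 131.4417702 ]), np.float64(39.025822720644214)) (array([941.65340113, 332.87262756, 129.90815812]), np.float64(126.86899004014575))
[[-0.931  0.366 -0.   ]
 [ 0.366  0.931 -0.   ]
 [-0.    -0.    -1.   ]]
```

Both cameras agree:
- **Keyhole:** about (525.4, 8.0), at z = 60 as it should be, yaw about -0.18.
- **Key:** about (477, -236), yaw about 0.59.

Next I'll move to above the key. I'm choosing the tool yaw so that the last joint keeps enough range for the turn later.

```bash
python3 -m inch '-53 -67 -6 0 0 2.18; -53 -67 -6 0 0 2.18; -53 -67 -6 0 0 2.18; -53 -67 -6 0 0 2.18; -53 -67 -6 0 0 2.18; -53 -67 -6 0 0 2.18; -53 -67 -6 0 0 2.18; -53 -67 -6 0 0 2.18; -53 -67 -6 0 0 2.18; -53 -67 -6 0 0 2.18'
python3 - <<'E'
from h import *
s=env.sense();print(s["q"].round(2) if hasattr(s["q"],"round") else s["q"]);print(R.from_rotvec(s["orientation"]).as_matrix().round(3))
E
```

```text
clock: 1.7
ee_pos: [410.0, -17.0, 249.8]
orientation: [-2.838, -1.346, -0.002]
wrist_force: [1.9, 1.7, 0.0]
opening: 94.0
[-0.67 -0.05  0.63  2.07  0.03  1.12 -0.75]
[[ 0.633  0.774  0.001]
 [ 0.774 -0.633  0.001]
 [ 0.001  0.    -1.   ]]
```

```bash
python3 -m inch '-12.7 19 0 0 0 0.295; -12.7 19 0 0 0 0.295; -12.7 19 0 0 0 0.295; -12.7 19 0 0 0 0.295; -12.7 19 0 0 0 0.295; -12.7 19 0 0 0 0.295'
python3 - <<'E'
from h import *
s=env.sense();print(np.round(s["q"],2));m=R.from_rotvec(s["orientation"]).as_matrix();print(m.round(3),np.arctan2(m[1,0],m[0,0]))
c=cam("wrist");save("wrist2.png",c["pixels"])
k=redmask(c["pixels"]);n,l,st,ce=cv2.connectedComponentsWithStats(k)
for i in range(1,n):
    if st[i,4]>100: print(st[i],ce[i],plane(c,*ce[i],86).round(1))
E
```

```text
clock: 2.45
ee_pos: [477.7, -232.8, 249.1]
orientation: [-3.002, -0.924, 0.001]
wrist_force: [0.1, 0.8, 0.7]
opening: 93.8
[-0.31  0.28  0.85  1.82 -0.23  1.15 -0.36]
[[ 0.827  0.562 -0.   ]
 [ 0.562 -0.827  0.   ]
 [-0.    -0.    -1.   ]] 0.5968076111403285
[574 130  19  32 211] [582.48341232 146.0521327 ] [ 642.8 -421.    86. ]
[317 153  14  43 456] [323.75438596 174.38377193] [ 480.8 -232.    86. ]
[527 158  64  45 852] [564.84976526 183.85680751] [ 606.  -432.8   86. ]
```

View pics/wrist2.png

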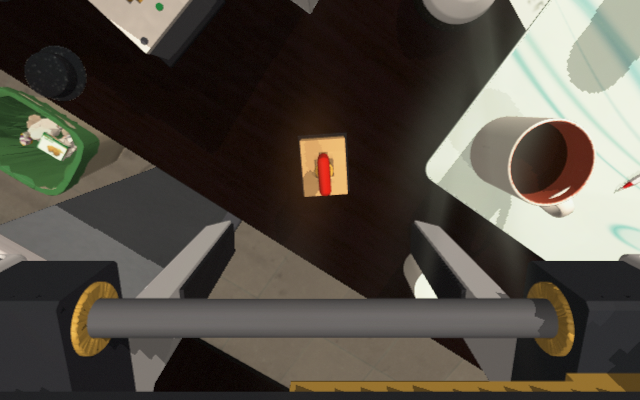

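The wrist view shows the key head at about (324,174), nearly vertical in the image. I'll zoom in to refine its angle and centre.

Run:
```python
from h import *
c=cam("wrist");save("wrist3.png",c["pixels"][120:210,270:380],7)
k=redmask(c["pixels"]);n,l,st,ce=cv2.connectedComponentsWithStats(k)
i=1+np.argmin(np.abs(ce[1:]-[324,174]).sum(1))
ys,xs=np.nonzero(l==i)
for v in range(ys.min(),ys.max()+1,3):
    r=xs[ys==v]; u=r.mean(); print(v,r.min(),r.max(),plane(c,u,v,86)[:2].round(1), plane(c,u,v,50)[:2].round(1))
```

```text
154 321 325 [ 497.  -219.6] [ 493.1 -222.3]
157 319 328 [ 494.9 -221.7] [ 490.8 -224.6]
160 318 328 [ 492.2 -222.9] [ 487.8 -226. ]
163 318 329 [ 490.1 -224.9] [ 485.5 -228.2]
166 318 329 [ 487.7 -226.6] [ 482.8 -230.1]
169 318 329 [ 485.2 -228.3] [ 480.1 -231.9]
172 319 329 [ 483.1 -230.3] [ 477.7 -234.2]
175 319 329 [ 480.6 -232. ] [ 475. -236.]
178 319 330 [ 478.4 -234.1] [ 472.6 -238.3]
181 319 330 [ 475.9 -235.8] [ 469.8 -240.2]
184 319 330 [ 473.5 -237.5] [ 467.1 -242.1]
187 320 330 [ 471.2 -239.6] [ 464.6 -244.4]
190 320 330 [ 468.7 -241.3] [ 461.9 -246.3]
193 321 329 [ 466.2 -243. ] [ 459.1 -248.2]
196 324 327 [ 464.  -245.2] [ 456.6 -250.6]
```

View pics/wrist3.png

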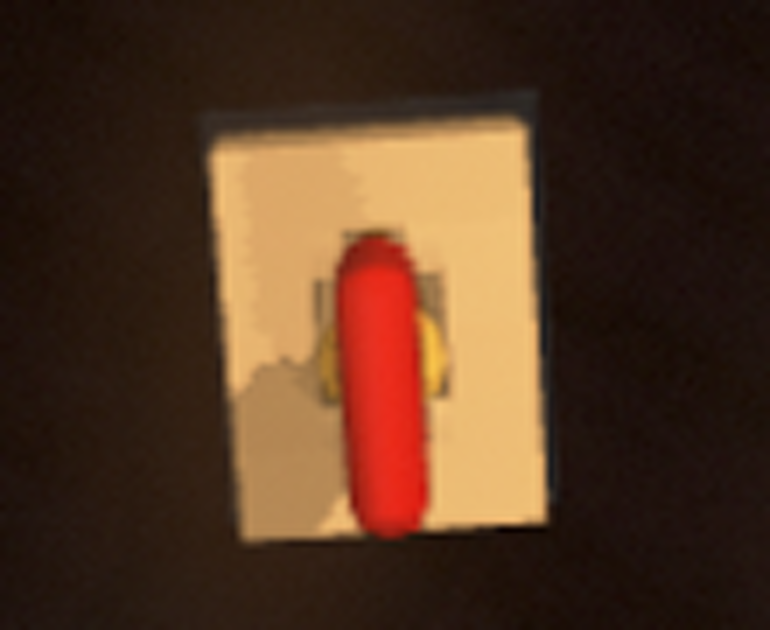

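Key centre is about (479, -233.5), yaw about 0.64. The measured head length of 38.7 mm fits the 40 mm given. I'll descend and leave the jaws open.

```bash
python3 -m inch '0.05 0.13 5 0 0 -0.045; 0.05 0.13 10 0 0 -0.045; 0.05 0.13 15 0 0 -0.045; 0.05 0.13 18 0 0 -0.045; 0.05 0.13 20 0 0 -0.045; 0.05 0.13 20 0 0 -0.045; 0.05 0.13 20 0 0 -0.045' 6
python3 - <<'E'
from h import *
s=env.sense();print(np.round(s["ee_pos"],1),np.round(s["q"],2));m=R.from_rotvec(s["orientation"]).as_matrix();print(np.arctan2(m[1,0],m[0,0]))
c=cam("wrist");save("wrist4.png",c["pixels"])
E
```

```text
clock: 3.42
ee_pos: [479.7, -234.1, 50.5]
orientation: [2.98, 0.991, 0.002]
wrist_force: [-0.5, -1.0, 1.0]
opening: 59.9
[ 479.7 -234.1   50.5] [-0.13  0.56  0.67  1.98 -0.49  0.77 -0.1 ]
0.642065179200427
```

View pics/wrist4.png

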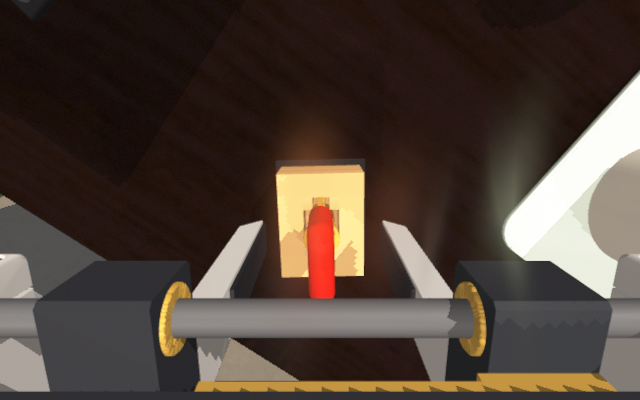

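The key sits centred between the jaws at column 320, and its yaw is aligned. Now I'll close.

```bash
python3 -m inch '0 0 0 0 0 0; 0 0 0 0 0 0; 0 0 0 0 0 0; 0 0 0 0 0 0; 0 0 0 0 0 0; 0 0 0 0 0 0' 0 50;  python3 - <<'E'
from h import *
s=env.sense();print(s["ft_torque"],s["wrist_force"]);m=R.from_rotvec(s["orientation"]).as_matrix();print(m.round(4).tolist(),np.arctan2(m[1,0],m[0,0]))
E
```

```text
clock: 4.22
ee_pos: [478.9, -234.0, 49.3]
orientation: [2.981, 0.991, -0.0]
wrist_force: [-0.5, 0.4, 0.2]
opening: 12.9
[-0.03395403  0.15140773  0.05196436] [-0.46064545  0.39148213  0.18690224]
[[0.801, 0.5986, -0.0001], [0.5986, -0.801, -0.0001], [-0.0001, 0.0, -1.0]] 0.6418002161778984
```

```bash
python3 -m inch '0 0 -1 0 0 0; 0 0 -2.5 0 0 0; 0 0 -5 0 0 0; 0 0 -9 0 0 0; 0 0 -14 0 0 0; 0 0 -14 0 0 0'
python3 - <<'E'
from h import *
s=env.sense();print(s["ee_pos"],s["wrist_force"],s["opening"]);m=R.from_rotvec(s["orientation"]).as_matrix();print(np.arctan2(m[1,0],m[0,0]))
c=cam("wrist");save("wrist5.png",c["pixels"]);c=cam("scene");save("scene5.png",c["pixels"][130:300,180:340],4)
E
```

```text
clock: 4.97
ee_pos: [480.4, -234.9, 193.3]
orientation: [2.979, 0.99, 0.008]
wrist_force: [-0.7, -0.3, -1.0]
opening: 12.5
[ 480.39643634 -234.86489044  193.33560925] [-0.67736423 -0.34921709 -1.04268002] 12.505187386891608
0.6415523664099169
```

View pics/wrist5.png

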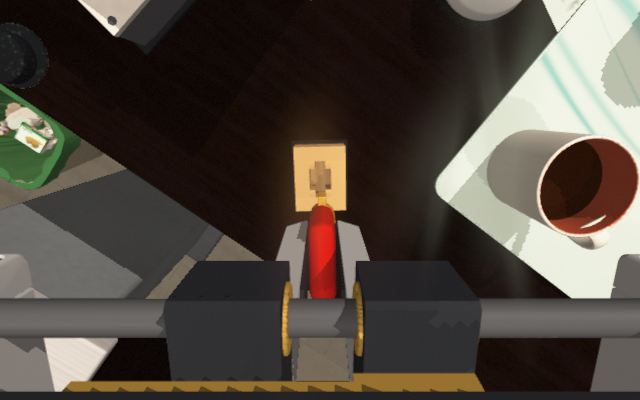

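View pics/scene5.png

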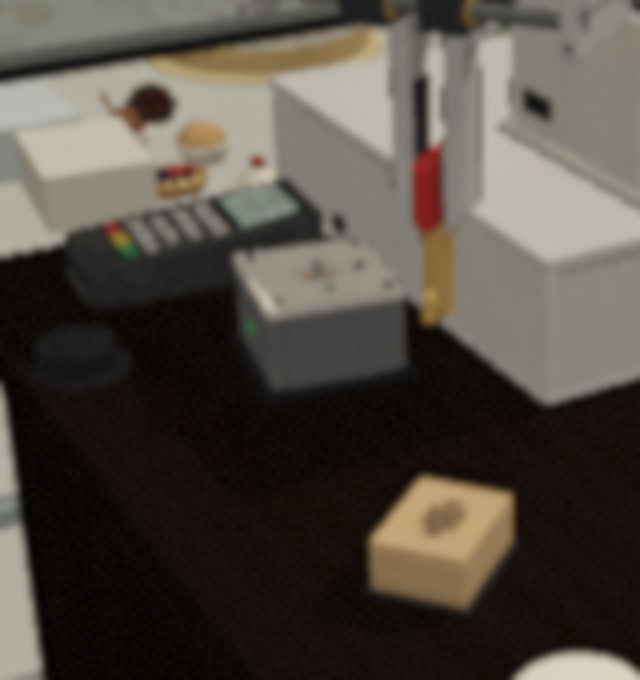

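The key is lifted clear and held, with the opening at 12.5 mm. The bow is at about (322,250) in the wrist view. Next I'll move beside the switch to look at the keyhole with the wrist camera.

```bash
python3 -m inch '10 -14.6 0 0 0 -0.26; 10 -14.6 0 0 0 -0.26; 10 -14.6 0 0 0 -0.26; 10 -14.6 0 0 0 -0.26; 10 -14.6 0 0 0 -0.26; 10 -14.6 0 0 0 -0.26'
python3 - <<'E'
from h import *
s=env.sense();print(s["ee_pos"],s["wrist_force"],s["opening"]);m=R.from_rotvec(s["orientation"]).as_matrix();print(np.arctan2(m[1,0],m[0,0]))
c=cam("wrist");save("wrist6.png",c["pixels"]);p=proj(c,[525,8,60]);print(p);u,v=p.astype(int)
u0,v0=max(u-60,0),max(v-50,0);print(u0,v0);save("wrist6z.png",c["pixels"][v0:v0+100,u0:u0+120],6)
E
```

```text
clock: 5.82
ee_pos: [471.5, -58.4, 189.1]
orientation: [2.829, 1.366, -0.001]
wrist_force: [-0.1, 0.3, -1.0]
opening: 12.4
[471.47978716 -58.43174773 189.05241406] [-0.13599439  0.30577246 -0.98967302] 12.395941894580924
0.899819684077998
[323.30946595  84.39269375]
263 34
```

View pics/wrist6.png

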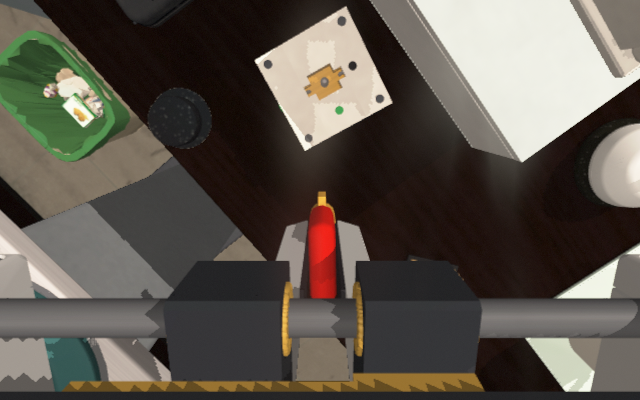

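View pics/wrist6z.png

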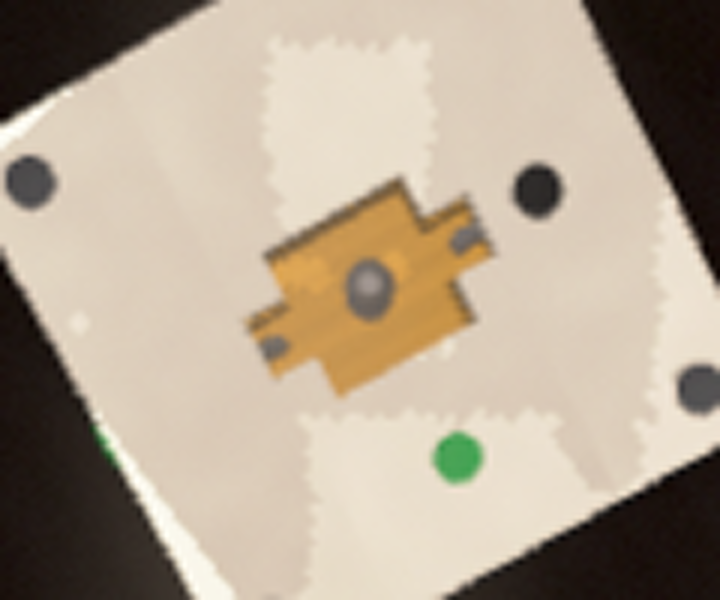

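Run:
```python
from h import *
c=cam("wrist")
f=lambda u,v:plane(c,263+u/6,34+v/6,60)
l,r=f(261,349),f(479,226);print(l,r,np.linalg.norm(l-r),(l+r)/2,"yaw",np.arctan2(*(r-l)[[1,0]]))
m=f(370,287);b=f(538,190);g=f(458,458)
print("ctr",m,"yaw blk",np.arctan2(*(b-m)[[1,0]]),"grn",np.arctan2(*(g-m)[[1,0]])+np.pi/2,np.linalg.norm(b-m),np.linalg.norm(g-m))
# screws
sc=[plane(c,*p,60) for p in [(267.7,64),(341.5,20.5),(380,98.8),(308.5,138.5)]]
print(np.mean(sc,0),[np.arctan2(*(sc[i]-sc[j])[[1,0]]) for i,j in((1,0),(2,3))])
pt=plane(c,263+369/6,34+287/6,68);print("pin",pt)
d=c["Rm"].T
h=np.array(c["hand_eye"]);R0=R.from_rotvec(env.sense()["orientation"]).as_matrix()
# key in tool: shank near-side tip u
ys,xs=np.nonzero(redmask(c["pixels"])[180:300,290:350]);print(xs.mean()+290,ys.min()+180)
im=c["pixels"][180:300,290:350];save("wrist7.png",im,6)
```

```text
[510.2408427  11.8780238  60.       ] [543.83490567   5.94589248  60.        ] 34.11379850776863 [527.03787419   8.91195814  60.        ] yaw -0.17478095107318656
ctr [527.18797845   8.94440777  60.        ] yaw blk -0.1650883335417751 grn -0.17571809940607386 26.157902614673354 26.091361690435896
[527.12310249   9.18272507  60.        ] [np.float64(-0.16992283449063653), np.float64(-0.16862981580942943)]
pin [526.73674513   8.67803458  68.        ]
321.87282746926667 206
```

View pics/wrist7.png

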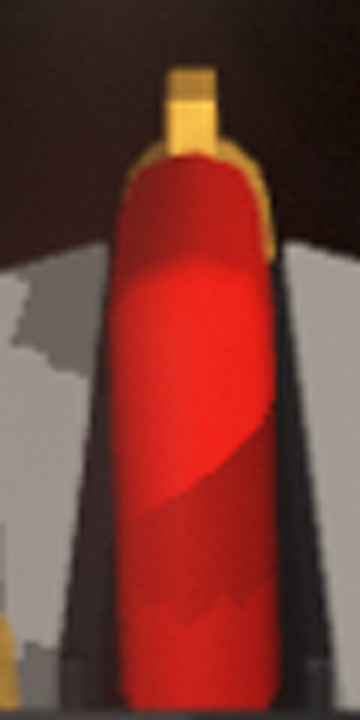

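Run:
```python
from h import *
c=env.read_camera("wrist");H=np.array(c["hand_eye"])
def tp(u,v,z):
    d=H[:3,:3]@np.array([(u-c["cx"])/c["fx"],(v-c["cy"])/c["fy"],1]);o=H[:3,3];return o+d*(z-o[2])/d[2]
print("bit lower",tp(322,191.6,45.3),"upper",tp(322,196.7,31.3))
for u in(128,272): print(tp(290+u/6,180+200/6,-20))
print("head top end",tp(322,180+262/6,-36.8))
for u in(166,217): print("bit sides",tp(290+u/6,180+130/6,31.3))
```

```text
bit lower [14.27290101 -0.39226576 45.3       ] upper [14.44990375 -0.38650742 31.3       ]
[ 19.57820394  -5.33783794 -20.        ]
[ 19.58618964   5.8439611  -20.        ]
head top end [ 20.19643926  -0.36147756 -36.8       ]
bit sides [11.31594982 -3.03213262 31.3       ]
bit sides [11.31965175  2.16110847 31.3       ]
```

Run:
```python
from h import *
a=cam("scene");b=cam("side")
print(tri(a,(335,180),b,(290,186)),tri(a,(309,158),b,(275,232)))
print("box",plane(a,317,231,0),tri(a,(317,196),b,(330,182)))
```

```text
(array([686.14951633, -88.62115877, 108.2062206 ]), np.float64(8.19379286432763)) (array([691.78884691,  56.10322307, 114.42904725]), np.float64(9.15811813286104))
box [ 613.41859232 -117.58851626    0.        ] (array([ 603.10664737, -133.06399532,  100.06718234]), np.float64(0.057352895559465274))
```

```bash
python3 -m inch '8.7 0.15 0 0 0 -2.07; 8.7 0.15 0 0 0 -2.07; 8.7 0.15 0 0 0 -2.07; 8.7 0.15 0 0 0 -2.07; 8.7 0.15 0 0 0 -2.07; 8.7 0.15 0 0 0 -2.07; 8.7 0.15 0 0 0 -2.07; 8.7 0.15 0 0 0 -2.07; 8.7 0.15 0 0 0 -2.07; 8.7 0.15 0 0 0 -2.07'
python3 - <<'E'
from h import *
s=env.sense();print(s["ee_pos"],np.round(s["q"],2));m=R.from_rotvec(s["orientation"]).as_matrix();print(m.round(3),np.arctan2(m[1,0],m[0,0]))
E
```

```text
clock: 7.32
ee_pos: [526.8, 9.9, 189.2]
orientation: [-0.561, -3.091, 0.0]
wrist_force: [0.4, -0.6, -0.6]
opening: 12.7
[526.81748936   9.87259287 189.17642938] [-0.38  0.27  0.36  1.88 -0.11  1.01  1.24]
[[-0.936  0.351 -0.   ]
 [ 0.351  0.936 -0.   ]
 [ 0.    -0.    -1.   ]] 2.782540494091682
```

```bash
python3 -m inch '-0.05 -0.09 0 0 0 -0.19; -0.05 -0.09 2 0 0 -0.19; -0.05 -0.09 4 0 0 -0.19; -0.05 -0.09 5.5 0 0 -0.19; -0.05 -0.09 5.9 0 0 -0.19; -0.05 -0.09 5.9 0 0 -0.19; -0.05 -0.09 5.9 0 0 -0.19'
python3 - <<'E'
from h import *
for i in range(3):
    s=env.sense();m=R.from_rotvec(s["orientation"]).as_matrix();print(s["ee_pos"],np.arctan2(m[1,0],m[0,0]))
    a=cam(["scene","side","scene"][i])
    u,v=proj(a,[527,9,70]).astype(int)
    if i<2: print(u-40,v-40); save(["scene8.png","side8.png"][i],a["pixels"][v-40:v+40,u-40:u+40],8)
E
```

```text
clock: 8.2
ee_pos: [527.4, 9.1, 130.9]
orientation: [0.274, 3.129, 0.0]
wrist_force: [-0.3, 0.0, -0.9]
opening: 12.3
[527.35615324   9.13717212 130.8588652 ] 2.9667876732625516
219 153
[527.32107306   9.1661505  130.84874383] 2.9668381466648075
313 199
[527.23662837   9.14047501 130.77851961] 2.966855013904875
```

View pics/scene8.png

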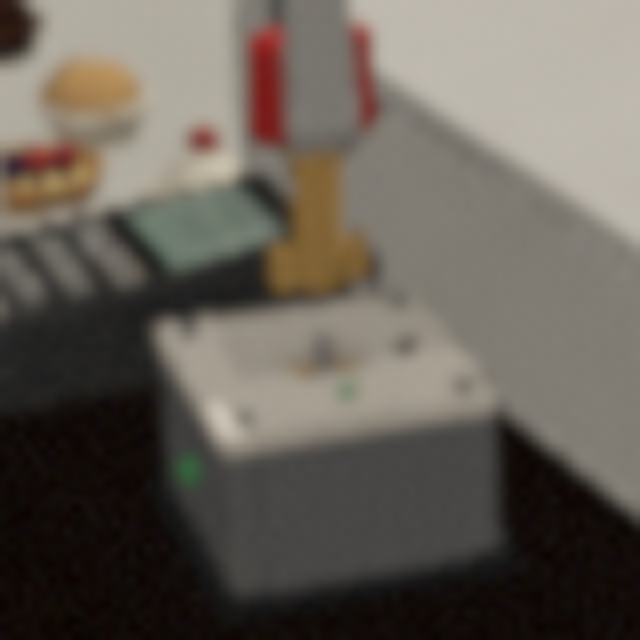

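View pics/side8.png

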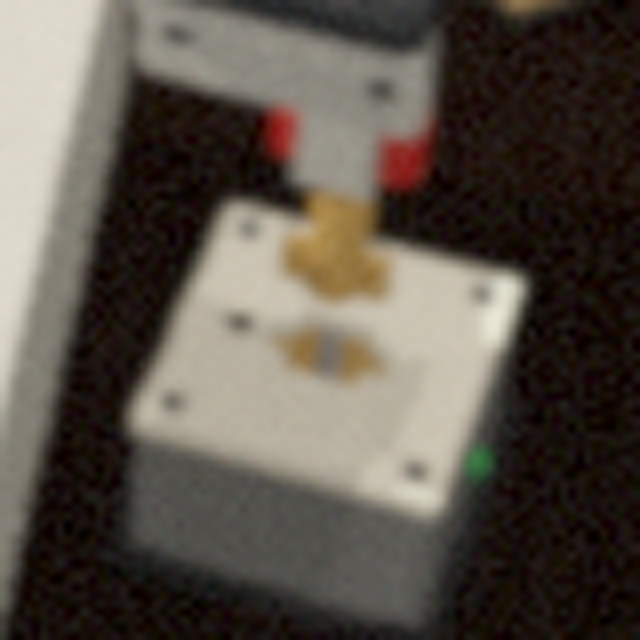

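Run:
```python
from h import *
for n,o in (("scene",(219,153)),("side",(313,199))):
    a=cam(n)
    for z in (60,68,85.5,99.5,110,149.5): print(n,z,((proj(a,[527.0,9,z])-o)*8).round())
    print("per mm x,y",((proj(a,[528.0,9,85])-proj(a,[527,9,85]))*8).round(2),((proj(a,[527.0,10,85])-proj(a,[527,9,85]))*8).round(2))
    # brass mask centroid per row
    c=a["pixels"][o[1]:o[1]+80,o[0]:o[0]+80];h=cv2.cvtColor(c,cv2.COLOR_RGB2HSV)
    m=(h[...,0]>10)&(h[...,0]<26)&(h[...,1]>110)
    for v in range(17,52):
        x=np.nonzero(m[v,25:55])[0]+25
        if len(x): print(v*8+4,x.min()*8,x.max()*8+8,x.mean().round(2)*8+4,end=" | ")
    print()
```

```text
scene 60 [327. 353.]
scene 68 [325. 329.]
scene 85.5 [322. 277.]
scene 99.5 [320. 234.]
scene 110 [318. 202.]
scene 149.5 [312.  78.]
per mm x,y [ 3.   -0.68] [-1.43 -1.11]
164 296 336 316.0 | 172 296 336 316.0 | 180 296 336 316.0 | 188 296 336 316.0 | 196 296 336 316.0 | 204 288 336 312.0 | 212 288 336 312.0 | 220 288 336 312.0 | 228 288 336 312.0 | 236 288 344 316.0 | 244 280 360 320.0 | 252 264 368 316.0 | 260 264 368 316.0 | 268 264 368 316.0 | 276 264 360 312.0 | 284 264 344 304.0 | 292 272 328 300.0 | 
side 60 [324. 349.]
side 68 [326. 329.]
side 85.5 [330. 286.]
side 99.5 [333. 250.]
side 110 [336. 223.]
side 149.5 [347. 117.]
per mm x,y [-3.7  -0.53] [-0.46  2.72]
140 200 208 204.0 | 148 216 224 220.0 | 156 208 256 232.0 | 164 224 256 238.64 | 172 232 248 240.0 | 180 200 280 238.0 | 188 256 280 268.0 | 196 200 440 342.32 | 204 200 432 334.88 | 212 304 440 361.52 | 220 312 440 368.32 | 228 320 440 374.64 | 236 312 432 353.36 | 244 296 368 332.0 | 252 288 368 328.0 | 260 288 376 332.0 | 268 288 384 336.0 | 276 304 384 344.0 | 284 312 384 348.0 | 292 328 376 348.0 | 340 296 312 304.0 | 348 288 360 320.8 | 356 296 368 335.2 | 364 344 368 356.0 | 372 352 360 356.0 |
```

The scene view has the shank axis at about column 315 and the pin at 322. The side view has the shank at about 344 and the pin at 329. Both match a vertical line through the keyhole to within about 1 mm, and the tolerance is 2–2.5 mm. I'll lower in small steps and watch the force.

```bash
python3 -m inch '0 0 0.8 0 0 0; 0 0 1.6 0 0 0; 0 0 2.0 0 0 0; 0 0 2.2 0 0 0; 0 0 2.3 0 0 0; 0 0 2.3 0 0 0' 0 60
python3 - <<'E'
from h import *
s=env.sense();m=R.from_rotvec(s["orientation"]).as_matrix();print(s["ee_pos"],s["wrist_force"],s["ft_torque"],np.arctan2(m[1,0],m[0,0]))
for i in range(2):
    a=cam(["scene","side"][i])
    u,v=proj(a,[527,9,70]).astype(int)
    save(["scene9.png","side9.png"][i],a["pixels"][v-40:v+40,u-40:u+40],8)
E
```

```text
clock: 9.2
ee_pos: [527.0, 9.1, 107.3]
orientation: [0.274, 3.13, -0.0]
wrist_force: [0.5, -0.9, -0.6]
opening: 12.2
[527.01375501   9.1172965  107.33339998] [ 0.47368815 -0.91402715 -0.58526383] [ 0.01342018 -0.01304636 -0.01128087] 2.966754199891038
```

View pics/scene9.png

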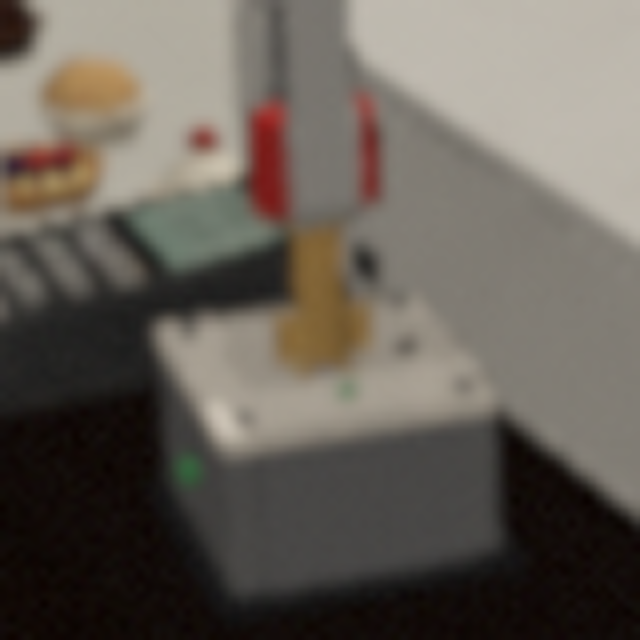

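View pics/side9.png

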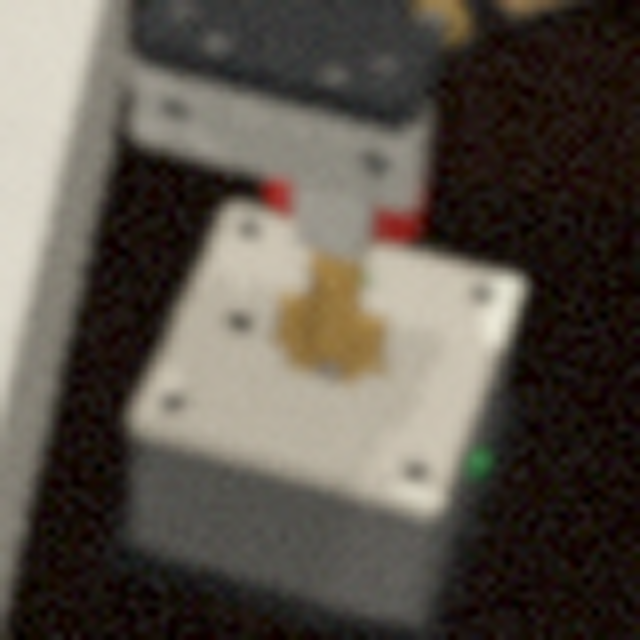

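The bore is over the pin, whose foot shows at about (330,368) in the side crop, and there is no contact force. I'll go on into the plate.

```bash
python3 -m inch '0 0 0.2 0 0 0; 0 0 0.4 0 0 0; 0 0 0.6 0 0 0; 0 0 0.8 0 0 0; 0 0 0.9 0 0 0; 0 0 0.9 0 0 0'
python3 - <<'E'
from h import *
s=env.sense();m=R.from_rotvec(s["orientation"]).as_matrix();print(s["ee_pos"],s["wrist_force"],s["ft_torque"],np.arctan2(m[1,0],m[0,0]))
E
```

```text
clock: 10.05
ee_pos: [526.9, 9.1, 98.2]
orientation: [-0.274, -3.129, 0.0]
wrist_force: [-0.0, 0.2, 0.2]
opening: 12.1
[526.92110957   9.07704543  98.18285184] [-0.04623521  0.18791226  0.16602423] [-0.00545288  0.00855208  0.03324681] 2.9667973054227157
```

It is 7 mm into the keyhole with no force. Now I'll push past the spring pins.

```bash
python3 -m inch '0 0 0.2 0 0 0; 0 0 0.4 0 0 0; 0 0 0.6 0 0 0; 0 0 0.8 0 0 0; 0 0 0.8 0 0 0'
python3 - <<'E'
from h import *
s=env.sense();m=R.from_rotvec(s["orientation"]).as_matrix();print(s["ee_pos"],s["wrist_force"],s["ft_torque"],np.arctan2(m[1,0],m[0,0]))
E
```

```text
clock: 10.68
ee_pos: [526.6, 9.1, 89.8]
orientation: [-0.274, -3.129, 0.0]
wrist_force: [-0.2, 0.5, -6.1]
opening: 12.0
[526.59446321   9.14305075  89.84718224] [-0.21836396  0.45650044 -6.0593311 ] [ 0.0877971  -0.10005637 -0.00211717] 2.9667447335434014
```

```bash
python3 -m inch '0 0 0.2 0 0 0; 0 0 0.4 0 0 0; 0 0 0.6 0 0 0; 0 0 0.8 0 0 0; 0 0 0.9 0 0 0; 0 0 0.9 0 0 0'
python3 - <<'E'
from h import *
s=env.sense();m=R.from_rotvec(s["orientation"]).as_matrix();print(s["ee_pos"],s["wrist_force"],s["ft_torque"],np.arctan2(m[1,0],m[0,0]))
for i in range(2):
    a=cam(["scene","side"][i])
    u,v=proj(a,[527,9,70]).astype(int)
    save(["scene10.png","side10.png"][i],a["pixels"][v-40:v+40,u-40:u+40],8)
E
```

```text
clock: 11.42
ee_pos: [527.2, 9.2, 81.4]
orientation: [0.274, 3.129, 0.0]
wrist_force: [0.0, 0.5, 3.3]
opening: 12.4
[527.2179742    9.16980859  81.42654455] [0.04873936 0.54038835 3.32473741] [0.100776   0.0146123  0.00547319] 2.966769386867835
```

View pics/scene10.png

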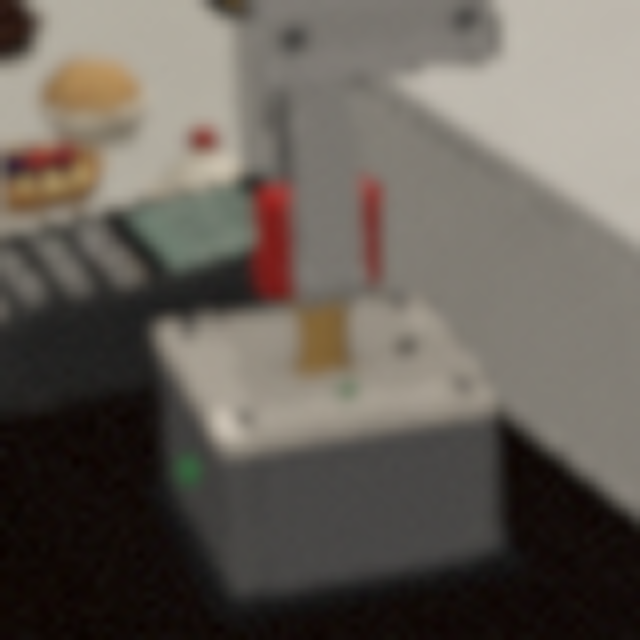

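View pics/side10.png

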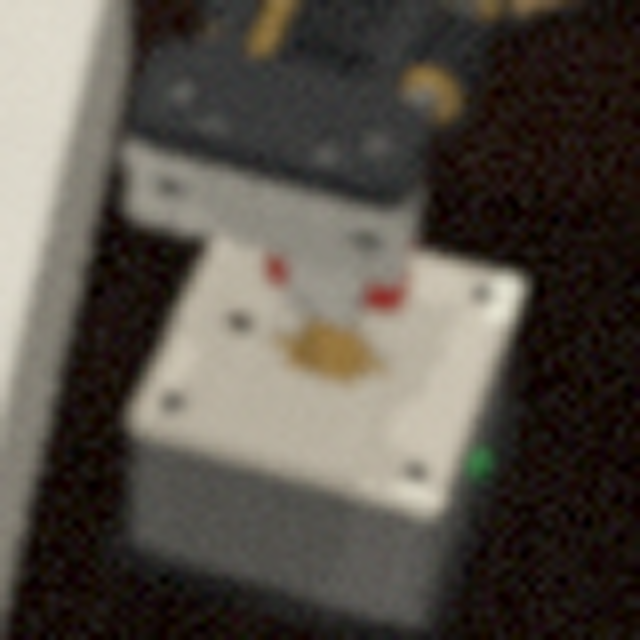

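The bits are below the plate and the head sits at the expected height. I'll press 3 mm more to confirm the key is on its seat.

```bash
python3 -m inch '0 0 0.1 0 0 0; 0 0 0.2 0 0 0; 0 0 0.3 0 0 0; 0 0 0.3 0 0 0; 0 0 0.3 0 0 0'
python3 - <<'E'
from h import *
s=env.sense();m=R.from_rotvec(s["orientation"]).as_matrix();print(s["ee_pos"],s["wrist_force"],s["ft_torque"],np.arctan2(m[1,0],m[0,0]))
E
```

```text
clock: 12.15
ee_pos: [528.4, 9.1, 80.4]
orientation: [0.274, 3.127, 0.002]
wrist_force: [-8.8, 0.6, 41.2]
opening: 12.8
[528.40943138   9.11599612  80.44235406] [-8.79537156  0.58417728 41.22886366] [ 0.01608494  2.21085384 -0.00274889] 2.96659314900797
```

It bottoms out hard, 41 N at about 80.7 mm, so the key is seated. I'll ease the press off and start the clockwise turn.

```bash
python3 -m inch '0 0 -0.2 0 0 0; 0 0 -0.22 0 0 0; 0 0 -0.22 0 0 0.1; 0 0 -0.22 0 0 0.2; 0 0 -0.22 0 0 0.3; 0 0 -0.22 0 0 0.4; 0 0 -0.22 0 0 0.4'
python3 - <<'E'
from h import *
s=env.sense();m=R.from_rotvec(s["orientation"]).as_matrix();print(s["ee_pos"],s["wrist_force"],s["ft_torque"],np.arctan2(m[1,0],m[0,0]))
E
```

```text
clock: 13.02
ee_pos: [527.4, 9.2, 81.0]
orientation: [0.892, 3.011, 0.0]
wrist_force: [-2.6, 0.1, 13.0]
opening: 12.2
[527.38004671   9.19215978  80.97369031] [-2.60872627  0.05304203 12.98015982] [-0.036105    0.53230244  0.03874717] 2.5653955976796206
```

The turn is under way with a light press of 13 N. I'll carry on to about 1.66 rad in total to cover the play.

```bash
python3 -m inch '0 0 0 0 0 0.14; 0 0 0 0 0 0.28; 0 0 0 0 0 0.42; 0 0 0 0 0 0.56; 0 0 0 0 0 0.7; 0 0 0 0 0 0.84; 0 0 0 0 0 0.98; 0 0 0 0 0 1.1; 0 0 0 0 0 1.1'
python3 - <<'E'
from h import *
s=env.sense();m=R.from_rotvec(s["orientation"]).as_matrix();print(s["ee_pos"],s["wrist_force"],s["ft_torque"],np.arctan2(m[1,0],m[0,0]),np.round(s["q"],2))
E
```

```text
clock: 14.15
ee_pos: [527.8, 9.1, 81.0]
orientation: [2.335, 2.1, 0.001]
wrist_force: [0.7, 0.5, 10.7]
opening: 12.5
[527.7536024    9.12868028  80.99649926] [ 0.68802935  0.47080505 10.73845817] [-0.08470219  0.01544611  0.11870539] 1.4651983178836323 [-0.6   0.48  0.65  1.98 -0.4   0.81  0.17]
```

```bash
python3 -m inch '0 0 0 0 0 0.06; 0 0 0 0 0 0.12; 0 0 0 0 0 0.16; 0 0 0 0 0 0.16; 0 0 0 0 0 0.16'
python3 - <<'E'
from h import *
s=env.sense();m=R.from_rotvec(s["orientation"]).as_matrix();print(s["ee_pos"],s["wrist_force"],s["ft_torque"],np.arctan2(m[1,0],m[0,0]),s["opening"])
for i in range(3):
    a=cam(["scene","side","wrist"][i])
    u,v=proj(a,[527,9,70]).astype(int)
    save(["scene12.png","side12.png","wrist12.png"][i],a["pixels"][v-40:v+40,u-40:u+40] if i<2 else a["pixels"],8 if i<2 else 1)
save("scene12f.png",cam("scene")["pixels"])
E
```

```text
clock: 14.78
ee_pos: [527.8, 9.1, 81.0]
orientation: [2.493, 1.909, 0.002]
wrist_force: [0.3, -0.1, 8.9]
opening: 12.1
[527.76829444   9.05830819  80.9977729 ] [ 0.31300948 -0.05215953  8.87441479] [-0.15687258 -0.08088548  0.17102486] 1.3070174824193201 12.093496794906581
```

View pics/scene12.png

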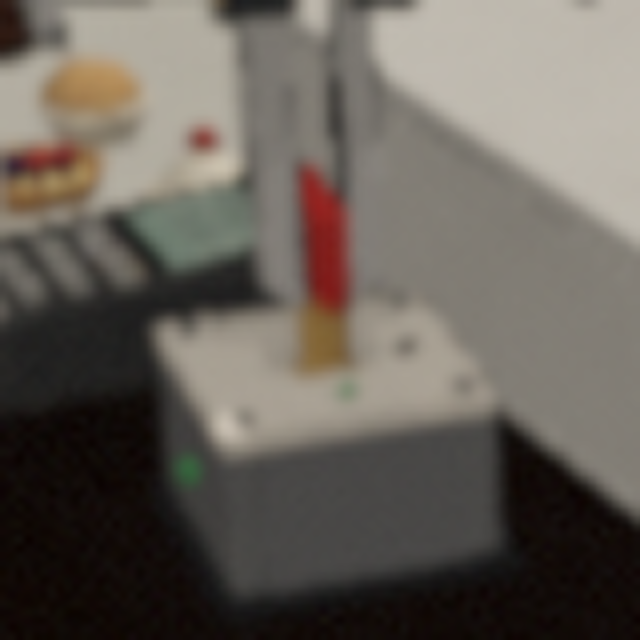

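View pics/side12.png

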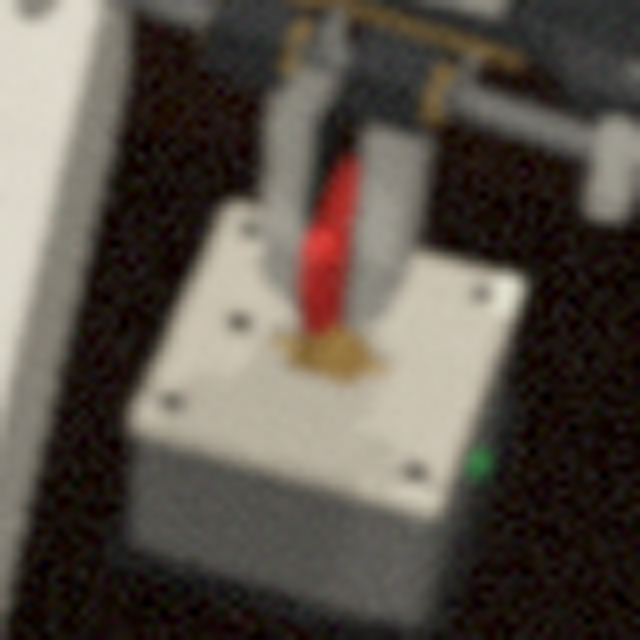

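View pics/wrist12.png

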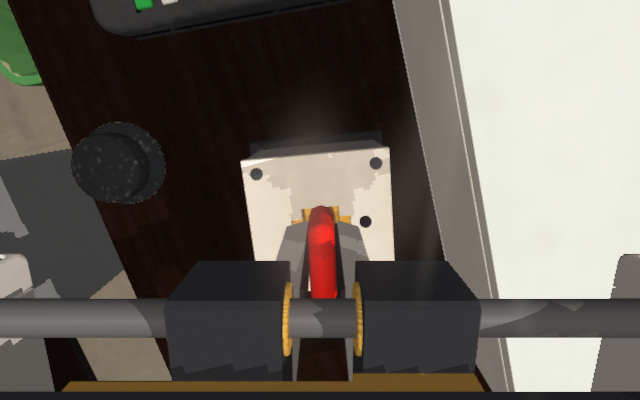

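View pics/scene12f.png

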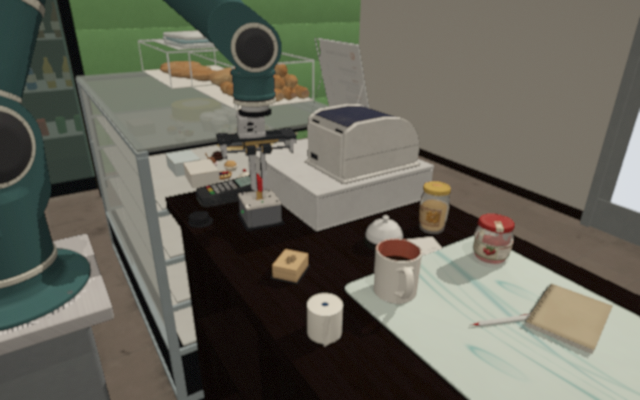

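The key is seated, turned 1.66 rad and still in line with the fingers in the wrist view (column 322). The terminal, bell and mug look unmoved. I'll add a little more turn for the play, let it settle, and check the reading is steady.

```bash
python3 -m inch '0 0 0 0 0 0.02; 0 0 0 0 0 0.04; 0 0 0 0 0 0.04; 0 0 0 0 0 0.04; 0 0 0 0 0 0.04; 0 0 0 0 0 0.04'
python3 - <<'E'
from h import *
s=env.sense();m=R.from_rotvec(s["orientation"]).as_matrix();print(s["ee_pos"],s["wrist_force"],s["ft_torque"],np.arctan2(m[1,0],m[0,0]),s["opening"],s["clock"],np.round(s["joint_velocities"],3))
c=cam("wrist");im=c["pixels"];save("wrist13.png",im[190:300,280:370],6)
ys,xs=np.nonzero(redmask(im)[200:298,290:350])
for v in range(ys.min(),98,12): print(v+200,(xs[ys==v]+290).min(),(xs[ys==v]+290).max())
b=cam("side");h=cv2.cvtColor(b["pixels"],cv2.COLOR_RGB2HSV);print("lamp",b["pixels"][199+56:199+60,313+58:313+62].reshape(-1,3).max(0))
E
```

```text
clock: 15.72
ee_pos: [527.7, 9.1, 81.0]
orientation: [2.531, 1.859, 0.002]
wrist_force: [0.7, -0.4, 10.0]
opening: 12.1
[527.74374531   9.05886415  80.98943904] [ 0.69164493 -0.40829776  9.96536939] [-0.12220518 -0.06097807  0.14157482] 1.266978059466512 12.106135240281542 15.725 [-0.    -0.001  0.    -0.002 -0.001  0.    -0.   ]
212 322 322
224 317 333
236 309 334
248 309 334
260 309 335
272 310 335
284 311 336
296 311 336
lamp [107 122  97]
```

View pics/wrist13.png

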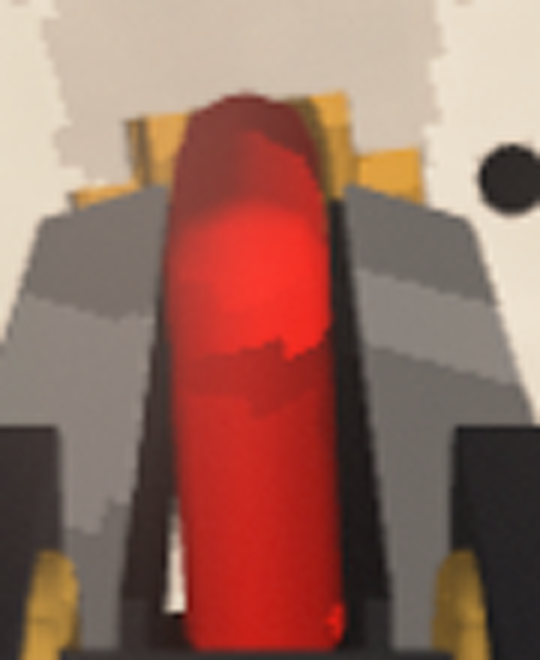

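The reading is steady: 0.14 N m holding torque, 10 N press, and almost no slip in the grip. Handing in.

```bash
python3 -c "
from cell import env
print(env.close_job())"
```

```text
the job is handed in; nothing more can be done
None
```

I took the key out of its stand and pushed it home in the keyhole. I then turned it clockwise and handed the job in at about 15.7 s, with the gripper still holding it turned.

**Seating:** The key stopped hard at seat depth: pressing 3 mm further raised the force to 41 N, with the calculated shank end 24–25 mm below the top face. That 41 N was at the key's tip through the fingers. I then eased it to about 10 N before turning. The force read -6 N (a downward pull) briefly on the way past the spring pins, opposite to what I expected. The key seated normally after that.

**Turn:** The tool turned 1.70 rad, a little over a quarter turn so as to take up the 0.12 rad of play. The plug should therefore be at about 1.55–1.6 rad, but I worked that out and did not measure it. The last check showed:
- a steady 0.14 N m of holding torque, close to the expected spring torque
- the jaws 12.1 mm apart on the 12 mm head
- the key slipped by no more than about 0.03 rad in the jaws

**Other checks:**
- The cameras disagreed on the keyhole's position by about 2 mm. I used the wrist camera's value, and the key went in without side force.
- The green lamp gave no clear sign either way.
- The terminal, bell and mug looked unmoved by eye in the last scene picture, which I took just before the final small turn.

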